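# Fish the spacer out of the cuvette carrier with sprung tongs

### The arm

A 7-joint arm with a two-finger parallel gripper is mounted at the origin on a cart in front of the work surface, level with it; the furniture and walls round the work are solid. World frame = base frame: x ahead of the robot, y to its left, z up, the work surface at z = 0. Lengths are in m, angles in rad, forces in N, time in s.
With the tool pointing down it reaches from about 0.425 to 0.875 m from the base axis. Payload 8.4 kg.
Tool frame: the origin (TCP) lies midway between the tips of the shut fingers; the grasp point (between the pads) lies 19 mm behind it; x points along the fingers, y is the direction in which the jaws open and shut, and the axes are right-handed (so a half turn about x gives the same grasp; the last joint's range is limited). The gripper opens to 87 mm and grips with 3 to 60 N. Pads are 19 mm wide; open, the fingers measure 117 mm over their backs; the gripper's body (75 mm by 190 mm) begins 51 mm behind the grasp point.
Start: joints at [1.209, 0.333, 0.04, 1.465, -0.013, 1.343, -0.059], TCP at [0.169, -0.628, 0.223] pointing down, gripper open.
Joint ranges: [-2.58, 2.58], [-0.38, 2.09], [-1.3, 1.39], [0.25, 2.4], [-1.5, 4.64], [0.08, 2.09], [-2.65, 2.65]. Speed limits (rad/s): [2.22, 2.22, 2.79, 2.79, 3.14, 3.14, 3.14].

### API

Orientations are given as a unit quaternion [x, y, z, w].
In Python, from bench import sensors, eyes, r gives the robot as it stands.
- The arm moves only by the tool move_arm, never from a script. Its argument "deltas" is one flat list of numbers, 6 for each row, row after row: the shift along the tool's x, y, z in cm, then the turn, a rotation vector about the tool's x, y, z in degrees. In form: [tx, ty, tz, ax, ay, az, tx, ty, tz, ax, ay, az, ...]. A call has 1 to 10 rows; each row shifts and turns the commanded pose from where the row before left it, along the tool's axes as they then stand; what a row does not reach is not made up. A row lasts 1/10 s, in which the tool goes at most 50 mm and 8.59 degrees, less where a joint would pass 70% of its speed; a pose out of reach is approached as far as the arm can. A call is refused whole if a number of a shift passes 5 or a number of a turn 8.59, either way. A call with a gripper value outside its range is refused whole. "claw" is the opening in per cent of the stroke, from 0 (shut) to 100 (fully open), set as the call begins (left out, the last holds). The fingers move at their own pace and stop on an object; "newtons" is the grip in N (left out, the last holds). Time passes only in rows, so rows that do not move let the fingers close. It gives the time, the measured TCP pose, the force and the opening at its end, in the units of the state.
- sensors.observe(): the state, without advancing time (a new reading comes with each control period).
- eyes.snapshot(name): name is "side" or "top"; returns a dict with "image" (420x560x3 uint8, blue, green, red), "fx", "fy", "cx", "cy" (pixels), "R" (3x3) and "t" (3): a world point X has camera coordinates R X + t. Camera axes: x right, y down, z forward; pixel columns grow to the right and rows downward; lengths in m; the calibration is good to about 2 mm. A picture is of the moment at which its call begins. There is no depth.
- r.hand_in(): hands the job in, once; it reports no verdict.
The state is a dict: "time": time; "joint_pos": joint angles; "joint_vel": joint speeds; "tau": joint torques, N m; "tcp_pos": TCP position; "orientation": TCP orientation; "wrist_force": force on the tool from outside, world axes, zero at the start; "wrist_torque": the same for the moment, N m; "grip_width": finger opening in m.
Only numpy, scipy, OpenCV 4.12 (cv2) and the standard library are available. Lean on these libraries where they do the work, as an engineer would, in place of code of your own. Each camera call takes 0.05 s, during which the arm holds its last target.

### The job

A small steel spacer is clipped at the bottom of the narrow well in the metal carrier block. Take the sprung tongs from their stand, reach into the well with them, squeeze them shut on the spacer just firmly enough to draw it out past its spring clip without crushing it or forcing the tongs against the block, and lower it into the steel bowl without dropping it from a height. Then hang the tongs back in their stand, upright and fully down, and leave the other things as they are.

Things in the scene. Friction and masses are not known exactly. Their poses are not given: they have to be found in the camera images.
- gallipot: Loose steel bowl, 98 mm over the rim, 36 mm high, inner floor 2 mm above the table and about 56 mm across; origin at the centre of its underside
- label_roll: Bystander: white label roll, 64 mm wide, 32 mm high, origin under its centre
- forceps: Bystander: steel forceps 124 mm long lying flat, origin under the middle
- scissors: Bystander: steel scissors 144 mm long lying flat, origin under the middle
- swab: Bystander: swab stick 152 mm long lying flat, origin under the middle
- tongs_grip (a point): Loose upright steel tongs, 115 g. Point midway between the two grey thumb plates: 22 mm wide (x), from 24 mm below to 20 mm above it, 34 mm over their outer faces when open. z up; y is the line of squeezing (half a turn about z is the same). Below the plates a steel frame 44 (x) x 64 (y) x 10 mm, top 24 mm and underside 34 mm below this point; the plates are gripped above it.
- tongs_tip (a point): Middle between the lower ends of the two tong blades, 114 mm straight below tongs_grip, 80 mm below the underside of the frame; same axes. Each blade is a straight strip 8 mm wide (x), 4 mm thick (y); open they are 22 mm apart inside and 30 mm over the outside.
- jaw_left (a joint): Closing travel of one thumb plate and its blade (m): 0 open, 0.009 most; the other moves equally, both straight along y. Spring force on each plate: 6 N at 0, growing 1.2 N per mm. The blades touch the spacer at 5 mm (spring 12 N, plates 24 mm over the outside), then give slightly: squeeze on each side of the spacer = (grip force - 12 N) / 1.2.
- stand_top (a point): Centre of the top face of the fixed white stand, 80 (x) x 96 (y) mm, 96 mm high, with a slot 20 mm (x) by 44 mm (y) in its top, open below down to 10 mm above the table. The tongs hang with the blades through the slot and the underside of their frame on the top face, their x and y along the stand's (or half a turn round).
- well_mouth (a point): Centre of the top face of the fixed aluminium carrier block, 80 (x) x 96 (y) mm, 75 mm high, and of the mouth of its well: 16 mm (x) by 34 mm (y), 55 mm deep, edge bevelled 3 mm. The open blades go in with the tongs' y along this y (or half a turn round).
- detent (a joint): Spring clip: a roller of 4 mm radius, 9 mm long, sticking out of the middle of the well's -x wall 5 mm above its floor; value is how far it moved out (m), 0 with the spacer in. It presses the spacer to the +x wall with 6 N; drawing out takes about 10 to 14 N over the first 5 mm: a squeeze of 5 N a side slips, 8 to 10 N a side holds.
- spacer_center (a point): Centre of the loose steel spacer, 12 x 12 mm, 10 mm high, 30 g, standing on the well's floor 2 mm to the +x side of the well's middle; the blades take it by its two y faces. More than 12 N a side crushes it.
Things that resemble listed ones, but are neither listed nor needed, are in the scene too. Leave any orange look-alike of the part that bears well_mouth alone.

How it is judged:
On the way, in this order (a step that is already met when the one before it is completed fails the run):
1. the spacer is drawn out of the well, held between the tips of the tongs (z of spacer_center in the frame of well_mouth above 0.012 m and distance between spacer_center and tongs_tip below 0.02 m), for 0.2 s.
2. the spacer lies in the bowl, let go by the tongs (horizontal distance between spacer_center and gallipot below 0.04 m and height (world z) of spacer_center below 0.036 m and contact force between spacer and tongs below 0.1 N), for 0.2 s.
At the end, for the whole second after the job is handed in: The spacer lies at rest in the upright bowl (within 40 mm of its axis, below its rim) and the tongs hang at rest in the stand, upright (within 0.08 rad), frame down on the stand's top within 3 mm and within 14 mm of its centre (horizontal distance between spacer_center and gallipot below 0.04 m and height (world z) of spacer_center below 0.036 m and angle between gallipot's own z axis and vertical below 0.1 rad and horizontal distance between tongs_grip and stand_top below 0.014 m and z of tongs_grip in the frame of stand_top between 0.031 and 0.037 m and angle between tongs_grip's own z axis and vertical below 0.08 rad and linear speed of each of spacer, tongs below 0.02 m/s); the robot touches nothing.
It fails at once if the spacer is crushed (squeezed by the tongs with more than 12 N a side) (contact force between spacer and tongs above 24 N).
It fails at once if the tongs are forced against the carrier block (more than 15 N) (contact force between tongs and carrier above 15 N).
It fails at once if the spacer is touched by the fingers (contact force between spacer and the fingers above 0.3 N).
It fails at once if the spacer is dropped from a height (distance between spacer_center and tongs_tip above 0.03 m and height (world z) of spacer_center above 0.045 m and horizontal distance between spacer_center and well_mouth above 0.02 m).
It fails at once if a bystander is disturbed (distance of any of label_roll, forceps, scissors, swab from where it was at the start of the episode above 0.03 m or distance of gallipot from where it was at the start of the episode above 0.04 m).
It also fails if it takes over 69 s, if anything falls off the work surface, if the arm or the gripper's body presses on something with over 40 N, if the wrist force passes 120 N, or if a joint passes its speed limit or range.

## Working session

There is one attempt and no reset: what is moved stays moved. The work goes in short steps, Python scripts to look and compute and a tool call to move; the robot and the scene stay as the last step left them, time stands still between calls to the robot, and variables do not carry over. Pictures are saved under pics/ and viewed, and the job is handed in when it is done.

Besides the shell and the picture viewer there is one more tool, called after ">>>" as name(argument=value, ...), one argument or row to a line, values as JSON. move_arm: Moves the arm, as the interface text tells. Its arguments: {"type":"object","properties":{"deltas":{"type":"array","items":{"type":"number"}},"claw":{"type":"number"},"newtons":{"type":"number"}},"required":["deltas"]}

```bash
mkdir -p pics; ls
python3 - <<'E'
from bench import sensors, eyes, r
import cv2
s=sensors.observe()
print({k:s[k] for k in s})
for n in("side","top"):
    d=eyes.snapshot(n); cv2.imwrite(f"pics/{n}0.png",d["image"])
    print(n,d["fx"],d["fy"],d["cx"],d["cy"],d["R"],d["t"])
E
```

```text
pics
{'time': 0.0, 'joint_pos': array([ 1.20878003,  0.33392144,  0.03989881,  1.46628582, -0.01338931,
        1.34330201, -0.05849553]), 'joint_vel': array([ 0.00034774, -0.00113438,  0.00064304, -0.001642  , -0.00038421,
        0.00041025,  0.00071547]), 'tau': array([ 1.72071495e-04, -6.56354141e+01,  1.33554384e+00, -4.03806853e+01,
       -5.98019944e-02,  4.48497443e-02,  1.39536069e-04]), 'tcp_pos': array([ 0.16869857, -0.62723173,  0.2216457 ]), 'orientation': array([-0.70088963, -0.09321105,  0.70113379, -0.09206974]), 'wrist_force': array([0.03057859, 0.33856339, 0.39891259]), 'wrist_torque': array([0.0234171 , 0.00314778, 0.0378656 ]), 'grip_width': 0.08688839091387085}
side 381.71233794120656 381.71233794120656 280.00002447745214 214.32170822559047 [[ 0.96803495 -0.24926266  0.02786523]
 [-0.06201071 -0.34550148 -0.93636713]
 [ 0.24302883  0.90470816 -0.34991446]] [-0.54750423  0.12500311  0.81925186]
top 477.4841123401269 477.4841123401269 277.7419397928408 216.58815870796968 [[ 0.11703982 -0.99311437 -0.00505336]
 [-0.96979746 -0.11319251 -0.21605636]
 [ 0.21399667  0.03018794 -0.97636782]] [-0.12048344  0.54299824  1.066408  ]
```

View pics/side0.png

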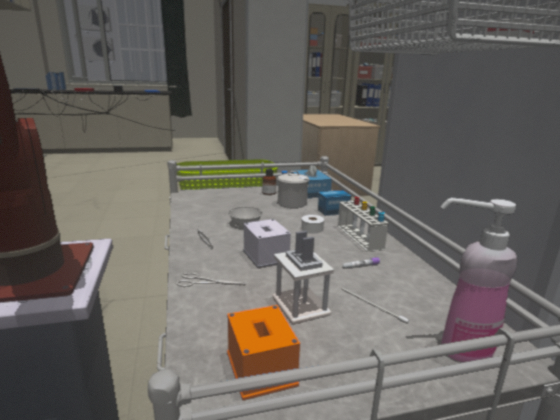

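View pics/top0.png

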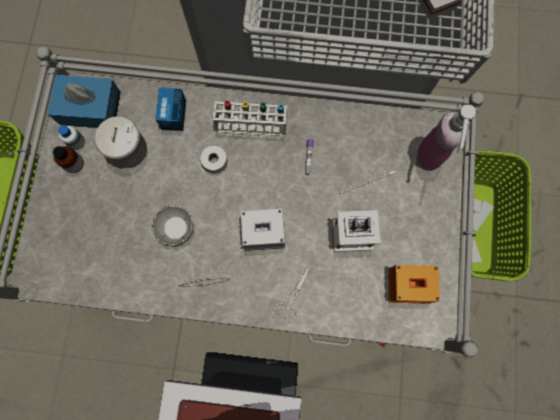

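```bash
cat > h.py <<'E'
import numpy as np, cv2
from scipy.optimize import least_squares
from scipy.spatial.transform import Rotation as Rot
def P(d,X):
    X=np.atleast_2d(X); c=X@np.array(d["R"]).T+np.array(d["t"])
    return np.c_[d["fx"]*c[:,0]/c[:,2]+d["cx"],d["fy"]*c[:,1]/c[:,2]+d["cy"]]
def U(d,uv,z):
    R=np.array(d["R"]);C=-R.T@np.array(d["t"])
    v=R.T@np.array([(uv[0]-d["cx"])/d["fx"],(uv[1]-d["cy"])/d["fy"],1])
    return C+v*(z-C[2])/v[2]
def crop(im,u0,v0,w,h,k,fn):
    c=cv2.resize(im[v0:v0+h,u0:u0+w],None,fx=k,fy=k,interpolation=cv2.INTER_CUBIC)
    c=cv2.convertScaleAbs(c,alpha=1.1)
    for i in range(0,w,10):
        cv2.line(c,(i*k,0),(i*k,5 if i%50 else 14),(0,0,255),1)
        if i%20==0: cv2.putText(c,str(u0+i),(i*k,24),0,.35,(0,0,255),1)
    for i in range(0,h,10):
        cv2.line(c,(0,i*k),(5,i*k),(0,0,255),1)
        if i%20==0: cv2.putText(c,str(v0+i),(6,i*k+4),0,.35,(0,0,255),1)
    cv2.imwrite(fn,c)
E
python3 - <<'E'
from h import *
from bench import eyes
import pickle
d={n:eyes.snapshot(n) for n in("side","top")}
pickle.dump(d,open("d0.pkl","wb"))
print(P(d["top"],[0.169,-.628,.22]))
t=d["top"]["image"];s=d["side"]["image"]
crop(t,230,195,160,100,5,"pics/c1.png")
crop(s,220,210,125,120,5,"pics/c2.png")
crop(t,140,190,100,110,5,"pics/c3.png")
for uv,z in [((263,227),.075),((357,222),.096),((417,283),.075),((174,226),.036)]: print(U(d["top"],uv,z))
E
```

```text
[[564.5465921  437.87976063]]
[ 0.5214041  -0.02593156  0.075     ]
[ 0.55360174 -0.23774114  0.096     ]
[ 0.43416648 -0.38606485  0.075     ]
[0.50657561 0.18877453 0.036     ]
```

View pics/c1.png

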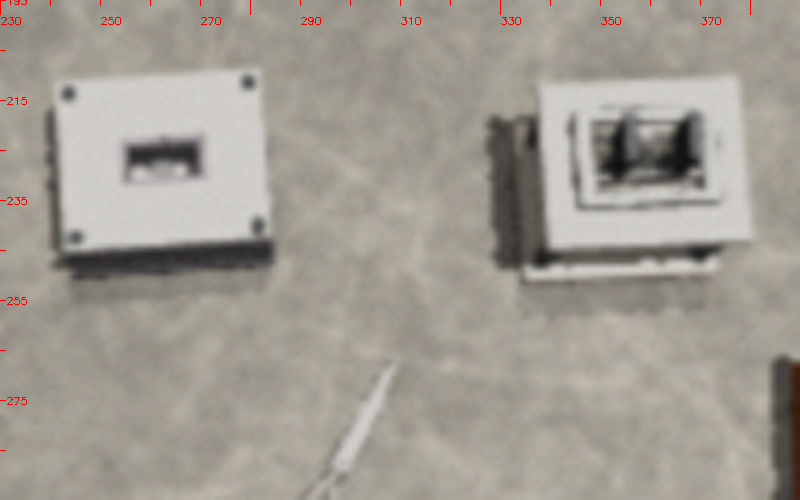

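View pics/c2.png

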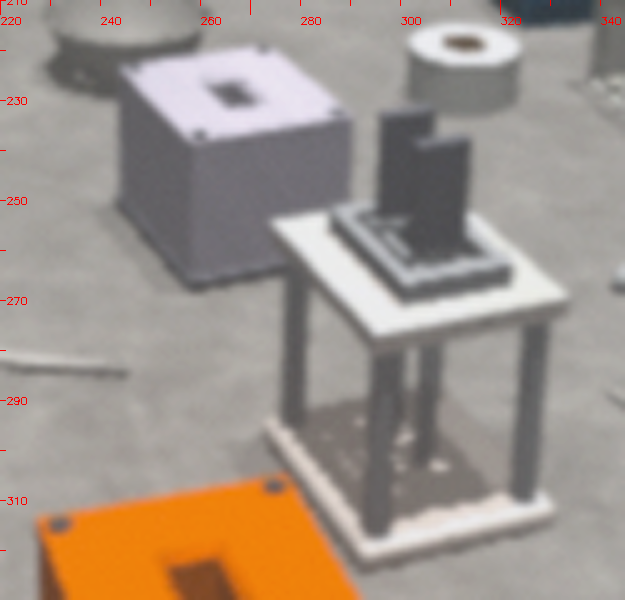

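View pics/c3.png

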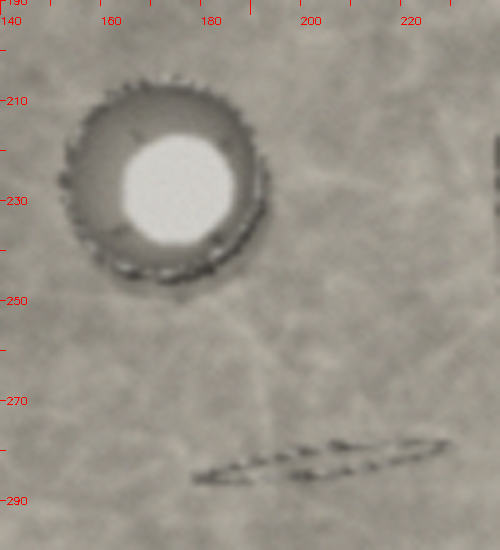

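```bash
cat > fit.py <<'E'
from h import *
import pickle
d=pickle.load(open("d0.pkl","rb"))
def c2s(a,u0,v0,k=5): return (np.array(a,float)+.5)/k-.5+[u0,v0]
C=np.array([[1,1],[1,-1],[-1,-1],[-1,1]])*[.04,.048]  # top-view order TL,TR,BR,BL
def fit(h,tc,sc,sidx):
    def f(p,w=(1,1)):
        c,s=np.cos(p[2]),np.sin(p[2])
        X=np.c_[C@np.array([[c,s],[-s,c]])+p[:2],np.full(4,h)]
        return (P(d["top"],X)-tc).ravel()*w[0],(P(d["side"],X[sidx])-sc).ravel()*w[1]
    out=[]
    for w in((1,1),(1,0),(0,1)):
        q=least_squares(lambda p:np.concatenate(f(p,w)),[.52,-.1,0.])
        print(w,q.x.round(4),np.degrees(q.x[2]).round(2),q.fun.round(1)); out.append(q.x)
    return out
print("carrier")
fit(.075,c2s([(57,83),(260,68),(273,238),(65,254)],230,195),c2s([(120,68),(352,120),(195,140)],220,210),[3,1,2])
print("stand")
fit(.096,c2s([(539,84),(737,76),(751,240),(545,249)],230,195),c2s([(272,225),(568,295),(375,338)],220,210),[3,1,2])
E
python3 fit.py
```

```text
carrier
(1, 1) [ 0.5228 -0.0247  0.1895] 10.86 [-0.1 -0.2  0.4 -0.1  0.4 -0.3  0.2 -0.5 -0.8 -0.5  0.3 -1.1 -0.7  0.2]
(1, 0) [ 0.5221 -0.0243  0.1895] 10.86 [-0.3  0.1  0.2  0.2  0.1 -0.   0.  -0.2 -0.  -0.  -0.  -0.  -0.   0. ]
(0, 1) [ 0.5235 -0.0273  0.1758] 10.07 [ 0.  -0.   0.  -0.   0.  -0.   0.  -0.  -0.1 -0.2  0.7 -0.6 -0.6  0.6]
stand
(1, 1) [ 0.5431 -0.2417  0.154 ] 8.82 [-1.3 -1.1  1.1 -1.   1.2  0.8 -0.3  0.6 -1.7 -1.5  1.7  0.3 -0.7 -0.2]
(1, 0) [ 0.5426 -0.2413  0.1516] 8.69 [-1.5 -1.   1.  -0.8  1.   1.  -0.5  0.7 -0.  -0.   0.   0.  -0.  -0. ]
(0, 1) [ 0.5432 -0.2426  0.1528] 8.75 [-0.  -0.   0.  -0.   0.   0.   0.   0.  -1.5 -1.3  2.   0.6 -0.6 -0. ]
```

```bash
cat >> fit.py <<'E'
print("free scale,h")
tc=c2s([(539,84),(737,76),(751,240),(545,249)],230,195);sc=c2s([(272,225),(568,295),(375,338)],220,210)
def g(p):
    c,s=np.cos(p[2]),np.sin(p[2])
    X=np.c_[(C*p[4])@np.array([[c,s],[-s,c]])+p[:2],np.full(4,p[3])]
    return np.r_[(P(d["top"],X)-tc).ravel(),(P(d["side"],X[[3,1,2]])-sc).ravel()]
q=least_squares(g,[.54,-.24,.15,.096,1]);print(q.x.round(4),q.fun.round(1))
# overlays
def box(im,dd,x,y,yaw,hx,hy,z,col,k,u0,v0):
    c,s=np.cos(yaw),np.sin(yaw)
    X=np.c_[np.array([[hx,hy],[hx,-hy],[-hx,-hy],[-hx,hy]])@np.array([[c,s],[-s,c]])+[x,y],np.full(4,z)]
    p=((P(dd,X)-[u0,v0]+.5)*k-.5).round().astype(int)
    cv2.polylines(im,[p.reshape(-1,1,2)],True,col,1)
for n,(u0,v0,w,h) in {"top":(230,195,160,100),"side":(220,210,125,120)}.items():
    crop(d[n]["image"],u0,v0,w,h,5,f"pics/o_{n}.png"); im=cv2.imread(f"pics/o_{n}.png")
    a=(.5222,-.0245,.187); b=(.5428,-.2415,.153)
    for hx,hy,z,col in((.04,.048,.075,(0,255,0)),(.008,.017,.075,(0,255,0))): box(im,d[n],*a,hx,hy,z,col,5,u0,v0)
    for hx,hy,z,col in((.038,.046,.096,(0,255,0)),(.022,.032,.106,(255,0,0)),(.011,.017,.150,(255,0,255)),(.011,.017,.106,(255,0,255))): box(im,d[n],*b,hx,hy,z,col,5,u0,v0)
    cv2.imwrite(f"pics/o_{n}.png",im)
E
python3 fit.py|tail -3
```

```text
(0, 1) [ 0.5432 -0.2426  0.1528] 8.75 [-0.  -0.   0.  -0.   0.   0.   0.   0.  -1.5 -1.3  2.   0.6 -0.6 -0. ]
free scale,h
[ 0.5432 -0.2416  0.1575  0.0943  0.9498] [-0.4 -0.1 -0.1 -0.1 -0.1 -0.1  0.7 -0.2 -0.2 -0.4  0.   0.7 -0.1 -0.3]
```

View pics/o_top.png

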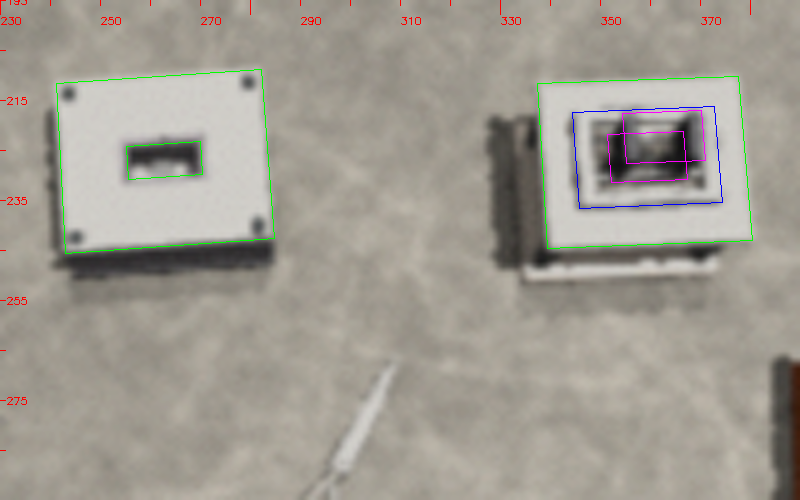

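View pics/o_side.png

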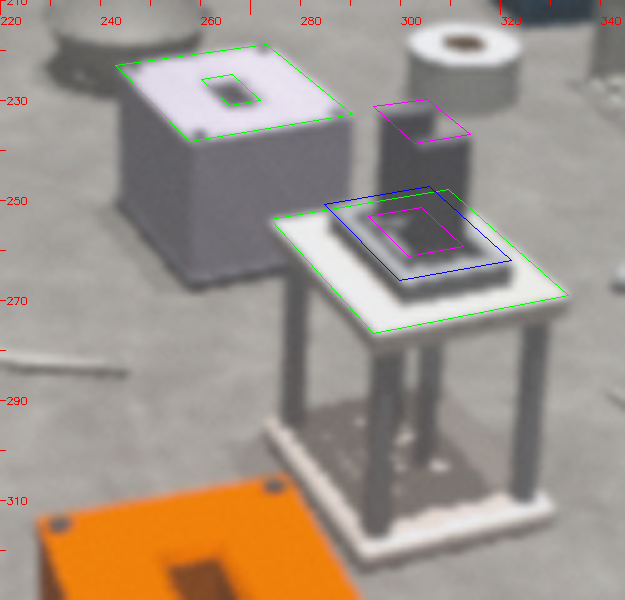

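```bash
cat >> h.py <<'E'
def tri(d,a,b):
    A=[];B=[]
    for n,uv in(("top",a),("side",b)):
        R=np.array(d[n]["R"]);t=np.array(d[n]["t"])
        for i,(f,c) in enumerate(((d[n]["fx"],d[n]["cx"]),(d[n]["fy"],d[n]["cy"]))):
            k=(uv[i]-c)/f; A.append(R[i]-k*R[2]);B.append(k*t[2]-t[i])
    return np.linalg.lstsq(np.array(A),np.array(B),rcond=None)[0]
def plan(s,x,y,z,yaw):
    """deltas from measured pose to TCP x,y,z with tool down, tool y along (-sin,cos) yaw (or half turn)"""
    R0=Rot.from_quat(s["orientation"]);M=R0.as_matrix()
    yv=np.array([-np.sin(yaw),np.cos(yaw),0]); 
    if yv@M[:,1]<0: yv=-yv
    xv=np.array([0,0,-1.]);T=np.c_[xv,yv,np.cross(xv,yv)]
    dp=M.T@(np.array([x,y,z])-s["tcp_pos"])*100
    rv=Rot.from_matrix(M.T@T).as_rotvec(degrees=True)
    dpT=T.T@(np.array([x,y,z])-s["tcp_pos"])*100
    print("shift cm (tool now)",dp.round(2),"(tool target)",dpT.round(2),"rotvec deg",rv.round(2))
E
python3 - <<'E'
from h import *
import pickle
from bench import sensors
d=pickle.load(open("d0.pkl","rb"));s=sensors.observe()
print(Rot.from_quat(s["orientation"]).as_matrix().round(3))
print("post",tri(d,(468,348),(165,380)), "post2",tri(d,(477,99),(0,0)))
plan(s,.543,-.2415,.30,.155)
# bowl rim fit: ellipse ring
a=[(152.6,226),(193,226),(173,206),(173,246)]
print("bowl",U(d["top"],(173,226),.036),U(d["top"],(174.8,227.5),.002), [U(d["top"],p,.036).round(3) for p in a])
print("soap",U(d["top"],(450,125),.2),U(d["top"],(432,165),0))
crop(d["side"]["image"],220,195,50,40,12,"pics/bs.png")
E
```

```text
[[-0.     0.26  -0.966]
 [ 0.001 -0.966 -0.26 ]
 [-1.    -0.001  0.   ]]
post [ 0.306868   -0.4930552   0.10444576] post2 [ 0.36742256 -0.34896768  0.5967173 ]
shift cm (tool now) [ -7.78 -27.55 -46.16] (tool target) [ -7.8  -32.35 -42.93] rotvec deg [6.18 0.01 0.06]
bowl [0.50629695 0.1911598  0.036     ] [0.50895575 0.19465136 0.002     ] [array([0.501, 0.24 , 0.036]), array([0.512, 0.143, 0.036]), array([0.555, 0.199, 0.036]), array([0.458, 0.183, 0.036])]
soap [ 0.76472613 -0.40368428  0.2       ] [ 0.74500021 -0.4280851   0.        ]
```

View pics/bs.png

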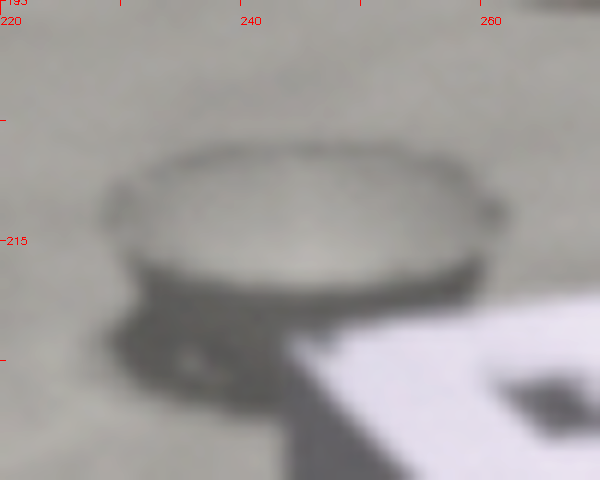

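>>> move_arm(
  deltas=[-4,0,0,3.1,0,0,-3.8,0,0,3.1,0,0,0,-2.7,-3.58,0,0,0,0,-2.7,-3.58,0,0,0,0,-2.7,-3.58,0,0,0,0,-2.7,-3.58,0,0,0,0,-2.7,-3.58,0,0,0,0,-2.7,-3.58,0,0,0],
  claw=70,
  newtons=9,
)

```text
time: 1.0
tcp_pos: [0.3571, -0.433, 0.3006]
orientation: [-0.705, -0.055, 0.705, -0.055]
wrist_force: [-0.0, -0.2, -0.3]
grip_width: 0.0609
```

Run:
```python
from h import *
from bench import sensors
s=sensors.observe();print(s["time"],s["tcp_pos"],s["grip_width"],s["joint_pos"].round(2))
plan(s,.543,-.2415,.30,.155)
```

```text
1.0 [ 0.35706126 -0.43299735  0.30057862] 0.06087445001172946 [ 0.9   0.13 -0.11  1.56  0.01  1.46 -0.63]
shift cm (tool now) [  0.06 -16.06 -21.32] (tool target) [  0.06 -16.05 -21.33] rotvec deg [-0.03  0.   -0.01]
```

>>> move_arm(
  deltas=[0,-2.7,-3.58,0,0,0,0,-2.7,-3.58,0,0,0,0,-2.7,-3.58,0,0,0,0,-2.7,-3.58,0,0,0,0,-2.7,-3.58,0,0,0,0,-2.55,-3.43,0,0,0,0,0,0,0,0,0,0,0,0,0,0,0],
)

```text
time: 1.8
tcp_pos: [0.5426, -0.2422, 0.3001]
orientation: [-0.705, -0.056, 0.705, -0.055]
wrist_force: [-0.6, -1.0, -0.2]
grip_width: 0.0611
```

Run:
```python
from h import *
from bench import sensors,eyes
s=sensors.observe();print(s["time"],s["tcp_pos"],s["grip_width"],s["joint_pos"].round(2))
plan(s,.543,-.2415,.111,.155)
for n in("top","side"):
    d=eyes.snapshot(n); print(n,P(d,s["tcp_pos"]))
    cv2.imwrite(f"pics/1{n}.png",d["image"])
    if n=="side": crop(d["image"],230,150,130,120,5,"pics/1sc.png")
```

```text
1.8 [ 0.54256742 -0.24216957  0.30012995] 0.061063625915242246 [ 0.6   0.21 -0.3   1.47  0.06  1.47 -1.12]
shift cm (tool now) [18.91 -0.05 -0.07] (tool target) [18.91 -0.06 -0.05] rotvec deg [0.11 0.04 0.03]
top [[376.25381822 205.42978683]]
side [[308.27662817 149.78738711]]
```

View pics/1top.png

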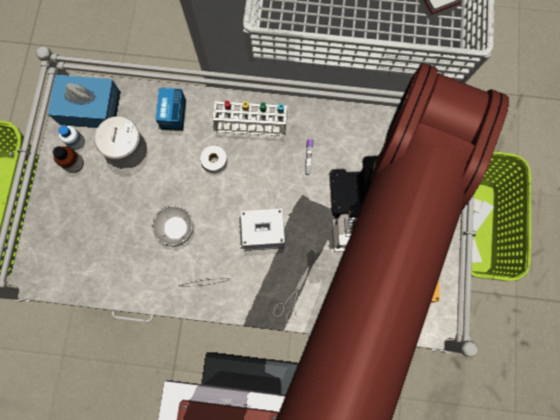

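View pics/1sc.png

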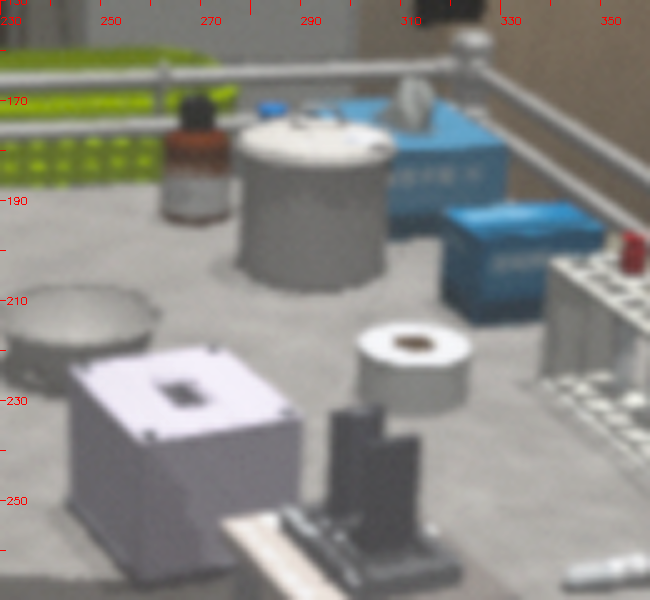

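```bash
cat > tf.py <<'E'
from fit import *
sd=d["side"]
L=np.array([[-.011,-.017,.150],[.011,-.017,.150],[-.022,.032,.106],[-.022,-.032,.106],[.022,-.032,.106]])
m=c2s([(413,144),(470,138),(330,208),(402,288),(512,266)],220,210)
def f(p):
    c,s=np.cos(p[2]),np.sin(p[2]);X=L.copy();X[:,:2]=L[:,:2]@np.array([[c,s],[-s,c]])+p[:2]
    return (P(sd,X)-m).ravel()
q=least_squares(f,[.54,-.24,.15]);print("tongs side",q.x.round(4),q.fun.round(1))
q=least_squares(lambda p:f([p[0],p[1],.155]),[.54,-.24]);print("tongs side",q.x.round(4),q.fun.round(1))
E
python3 tf.py|tail -2
```

```text
tongs side [ 0.5425 -0.2454  0.1302] [ 0.5  0.6  0.5  0.2 -0.5 -0.1 -0.6 -0.6  0.1 -0.1]
tongs side [ 0.5422 -0.2453] [ 0.6  0.6  0.5  0.1 -1.   0.  -0.3 -0.5  0.1 -0.3]
```

>>> move_arm(
  deltas=[4,0,0,0,0,0,4,0,0,0,0,0,3,0,0,0,0,0,0,0,0,0,0,0,0,0,0,0,0,0],
)

```text
time: 2.4
tcp_pos: [0.5417, -0.2443, 0.1914]
orientation: [-0.705, -0.054, 0.705, -0.054]
wrist_force: [-0.0, 0.5, 0.3]
grip_width: 0.0611
```

Run:
```python
from h import *
from bench import sensors,eyes
s=sensors.observe();print(s["time"],s["tcp_pos"],s["grip_width"])
d=eyes.snapshot("side"); print(P(d,s["tcp_pos"]))
crop(d["image"],250,180,110,110,5,"pics/2sc.png")
```

```text
2.4 [ 0.54169664 -0.24429595  0.19143916] 0.0610584458809671
[[304.82120774 212.34051897]]
```

View pics/2sc.png

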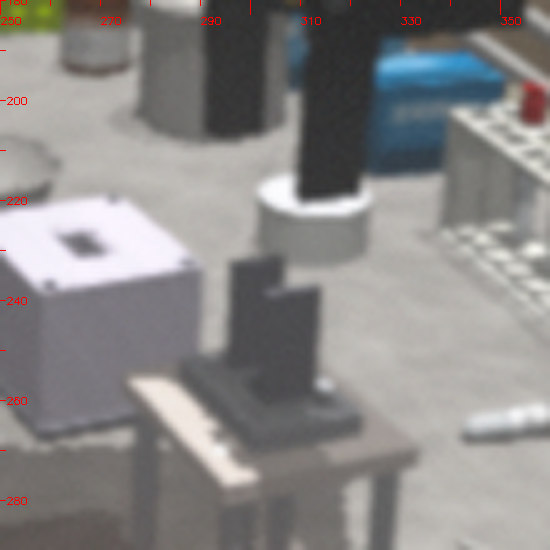

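>>> move_arm(
  deltas=[3,0,0,0,0,0,3,0,0,0,0,0,1.5,0,0,0,0,0,0.5,0,0,0,0,0,0,0,0,0,0,0,0,0,0,0,0,0],
)

```text
time: 3.05
tcp_pos: [0.5432, -0.2435, 0.1123]
orientation: [0.706, 0.054, -0.704, 0.055]
wrist_force: [-0.3, -0.6, 0.1]
grip_width: 0.0609
```

Run:
```python
from h import *
from bench import sensors,eyes
s=sensors.observe();print(s["time"],s["tcp_pos"],s["grip_width"],s["wrist_force"])
plan(s,.542,-.2437,.111,.155)
d=eyes.snapshot("side"); print(P(d,s["tcp_pos"]))
s=sensors.observe();print(s["time"],s["tcp_pos"],s["grip_width"],s["wrist_force"])
crop(d["image"],250,180,110,110,5,"pics/3sc.png")
```

```text
3.05 [ 0.54319754 -0.24350921  0.11229865] 0.060934513305145044 [-0.30518449 -0.59225294  0.08184334]
shift cm (tool now) [0.13 0.   0.12] (tool target) [0.13 0.   0.12] rotvec deg [-0.03 -0.11 -0.07]
[[303.26538117 253.1179911 ]]
3.1 [ 0.54317729 -0.24350004  0.11228729] 0.06098072300934299 [-0.43565576  0.37666651  1.18437793]
```

View pics/3sc.png

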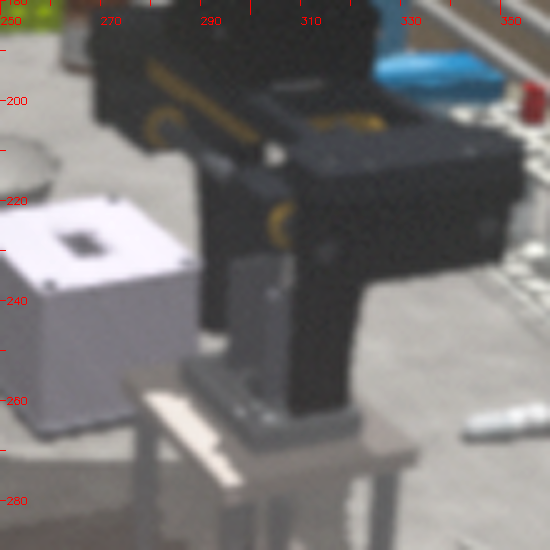

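>>> move_arm(
  deltas=[0,0,0,0,0,0,0,0,0,0,0,0,0,0,0,0,0,0,0,0,0,0,0,0,0,0,0,0,0,0,0,0,0,0,0,0,0,0,0,0,0,0,0,0,0,0,0,0],
  claw=0,
  newtons=9,
)

```text
time: 3.9
tcp_pos: [0.5423, -0.2432, 0.1107]
orientation: [0.705, 0.055, -0.705, 0.055]
wrist_force: [-0.8, 0.1, 2.5]
grip_width: 0.0286
```

Run:
```python
from h import *
from bench import sensors,eyes
s=sensors.observe();print(s["time"],s["tcp_pos"],s["grip_width"],s["wrist_force"])
d=eyes.snapshot("side")
s=sensors.observe();print(s["time"],s["tcp_pos"],s["grip_width"],s["wrist_force"])
crop(d["image"],250,180,110,110,5,"pics/4sc.png")
```

```text
3.9 [ 0.54226778 -0.24318033  0.11074261] 0.028565761761445853 [-0.80718354  0.07107147  2.45094881]
3.95 [ 0.54222293 -0.24315384  0.11069369] 0.028504165247431844 [-1.69125329  0.08939875  3.21058804]
```

View pics/4sc.png

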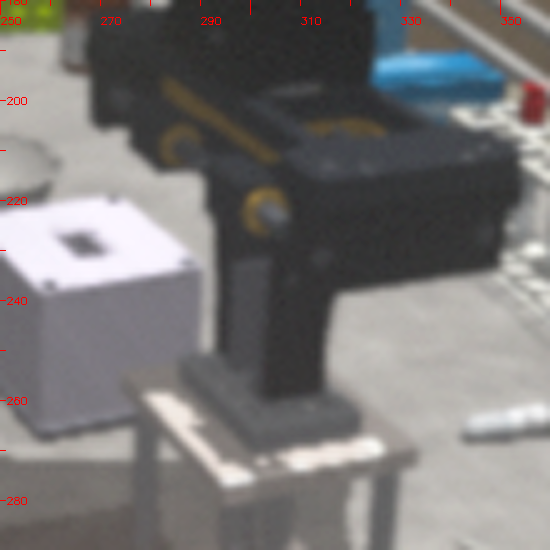

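>>> move_arm(
  deltas=[-0.5,0,0,0,0,0,-1,0,0,0,0,0,-2,0,0,0,0,0,-2,0,0,0,0,0,-2,0,0,0,0,0,-2,0,0,0,0,0,-2,0,0,0,0,0,0,0,0,0,0,0,0,0,0,0,0,0],
)

```text
time: 4.85
tcp_pos: [0.5423, -0.2431, 0.2258]
orientation: [0.705, 0.054, -0.705, 0.055]
wrist_force: [0.4, 0.2, -2.3]
grip_width: 0.0288
```

Run:
```python
from h import *
from bench import sensors,eyes
s=sensors.observe();print(s["time"],s["tcp_pos"],s["grip_width"],s["wrist_force"])
plan(s,.5222,-.0245,.225,.187)
d=eyes.snapshot("side")
crop(d["image"],250,150,110,120,5,"pics/5sc.png")
```

```text
4.85 [ 0.54230356 -0.24308493  0.22583641] 0.02878287891829756 [ 0.39027919  0.20855037 -2.25687158]
shift cm (tool now) [  0.07 -21.91  -1.38] (tool target) [  0.08 -21.85  -2.09] rotvec deg [-1.85 -0.04 -0.03]
```

View pics/5sc.png

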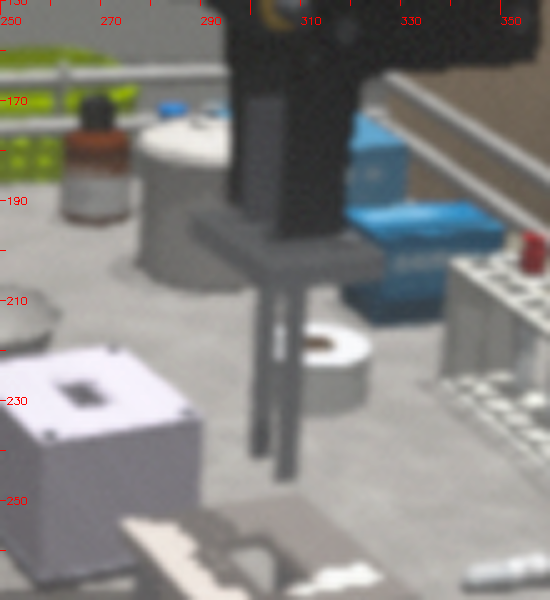

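>>> move_arm(
  deltas=[0,0,0,-1.85,0,0,0,-2,-0.19,0,0,0,0,-3,-0.29,0,0,0,0,-3,-0.29,0,0,0,0,-3,-0.29,0,0,0,0,-3,-0.29,0,0,0,0,-3,-0.29,0,0,0,0,-3,-0.29,0,0,0,0,-1.85,-0.3,0,0,0,0,0,0,0,0,0],
)

```text
time: 5.9
tcp_pos: [0.5226, -0.02, 0.2249]
orientation: [-0.704, -0.068, 0.704, -0.067]
wrist_force: [0.5, 1.1, -1.1]
grip_width: 0.0287
```

>>> move_arm(
  deltas=[0,0,0,0,0,0,0,0,0,0,0,0,0,0,0,0,0,0],
)

```text
time: 6.2
tcp_pos: [0.5234, -0.0253, 0.2253]
orientation: [-0.704, -0.065, 0.704, -0.065]
wrist_force: [0.5, -0.6, -1.2]
grip_width: 0.0285
```

Run:
```python
from h import *
from bench import sensors,eyes
s=sensors.observe();print(s["time"],s["tcp_pos"],s["grip_width"],s["wrist_force"])
plan(s,.5222+.0015,-.0245,.18,.187)
for n,u,v in(("side",200,150),("top",200,150)):
    d=eyes.snapshot(n)
    print(n,P(d,s["tcp_pos"]-[0,0,.0947]),P(d,[.5222,-.0245,.075]))
    crop(d["image"],u,v,110,120,5,f"pics/6{n}.png")
```

```text
6.2 [ 0.52338179 -0.02531176  0.2252537 ] 0.028452411821825247 [ 0.49334398 -0.5979675  -1.15861743]
shift cm (tool now) [ 4.53 -0.07 -0.05] (tool target) [ 4.53 -0.07 -0.05] rotvec deg [-0.11  0.03  0.  ]
side [[266.56188402 205.21091229]] [[265.62890656 227.44227284]]
top [[261.94252741 221.17216639]] [[262.42834491 226.59414058]]
```

View pics/6side.png

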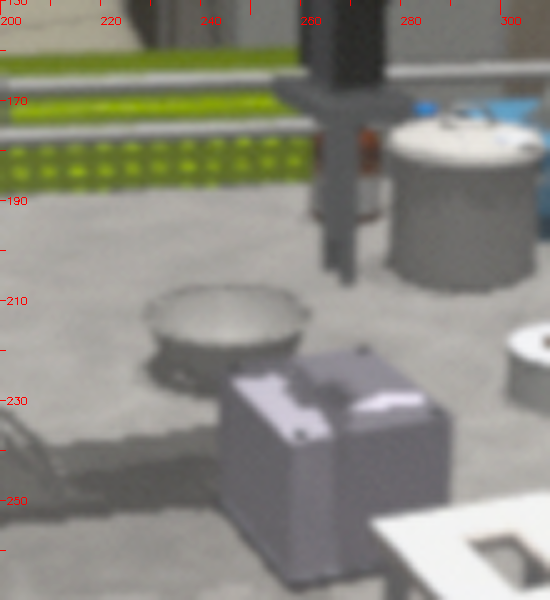

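View pics/6top.png

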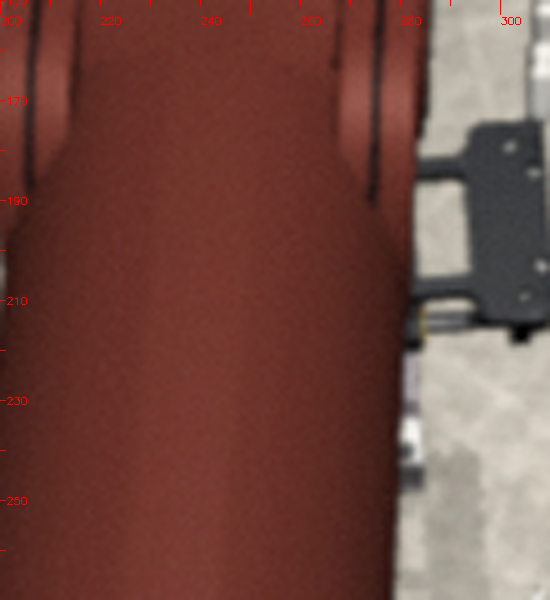

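>>> move_arm(
  deltas=[1.5,-0.07,-0.05,0,0,0,1.5,0,0,0,0,0,1.5,0,0,0,0,0,0,0,0,0,0,0,0,0,0,0,0,0,0,0,0,0,0,0],
)

```text
time: 6.9
tcp_pos: [0.5242, -0.0234, 0.181]
orientation: [0.704, 0.066, -0.704, 0.066]
wrist_force: [0.3, 0.7, -0.9]
grip_width: 0.0291
```

```bash
cat > ck.py <<'E'
from h import *
from bench import sensors,eyes
import sys
s=sensors.observe();print(s["time"],s["tcp_pos"],s["grip_width"],s["wrist_force"])
d=eyes.snapshot("side")
k=10;u0,v0=235,185
crop(d["image"],u0,v0,60,60,k,sys.argv[1]);im=cv2.imread(sys.argv[1])
t=(s["grip_width"]-.034)/-2
M=Rot.from_quat(s["orientation"]).as_matrix();ly=M[:,1];lx=M[:,2];lz=-M[:,0]
def dr(X,col):
    p=((P(d,X)-[u0,v0]+.5)*k-.5).round().astype(int);cv2.polylines(im,[p.reshape(-1,1,2)],True,col,1)
o=s["tcp_pos"]-lz*.0947
for sg in(1,-1):
    for z in(0,.03):
        dr(np.array([o+lx*a+sg*ly*b+lz*z for a,b in((.004,.015-t),(-.004,.015-t),(-.004,.011-t),(.004,.011-t))]),(0,255,0))
c,sn=np.cos(.187),np.sin(.187)
for hx,hy in((.04,.048),(.008,.017)):
    dr(np.c_[np.array([[hx,hy],[hx,-hy],[-hx,-hy],[-hx,hy]])@np.array([[c,sn],[-sn,c]])+[.5222,-.0245],np.full(4,.075)],(255,0,0))
cv2.imwrite(sys.argv[1],im)
plan(s,.5222+.0015,-.0245+.0003,.1175,.187)
E
python3 ck.py pics/7.png
```

```text
6.9 [ 0.52423058 -0.02341372  0.18100175] 0.0291383601460415 [ 0.32067894  0.70451723 -0.93386992]
shift cm (tool now) [6.35 0.07 0.07] (tool target) [6.35 0.07 0.07] rotvec deg [-0.01 -0.04 -0.  ]
```

View pics/7.png

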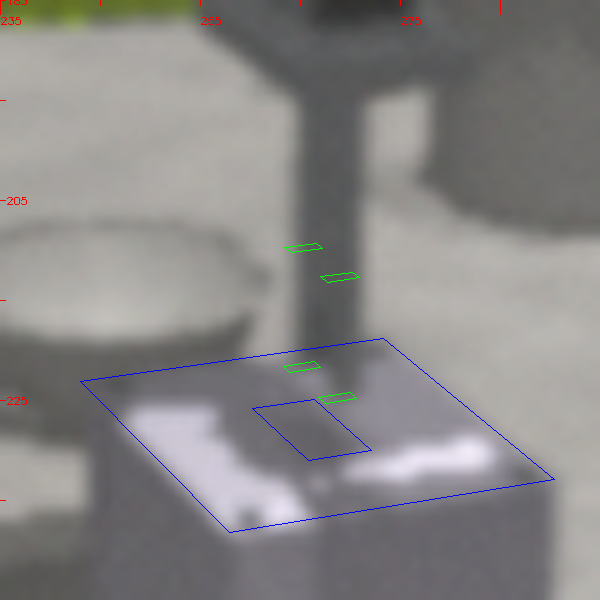

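>>> move_arm(
  deltas=[0,0.07,0.14,0,0,0,0,0,0,0,0,0,0.5,0,0,0,0,0,0.5,0,0,0,0,0,0.3,0,0,0,0,0,0,0,0,0,0,0],
)

```text
time: 7.55
tcp_pos: [0.5222, -0.0244, 0.1668]
orientation: [-0.704, -0.066, 0.704, -0.066]
wrist_force: [0.6, 1.1, -0.6]
grip_width: 0.029
```

```bash
python3 ck.py pics/8.png
```

```text
7.55 [ 0.52221693 -0.02441481  0.16682349] 0.029013539062627446 [ 0.60576778  1.10136209 -0.61663452]
shift cm (tool now) [ 4.93  0.01 -0.16] (tool target) [ 4.93  0.01 -0.15] rotvec deg [-0.01  0.06  0.02]
```

View pics/8.png

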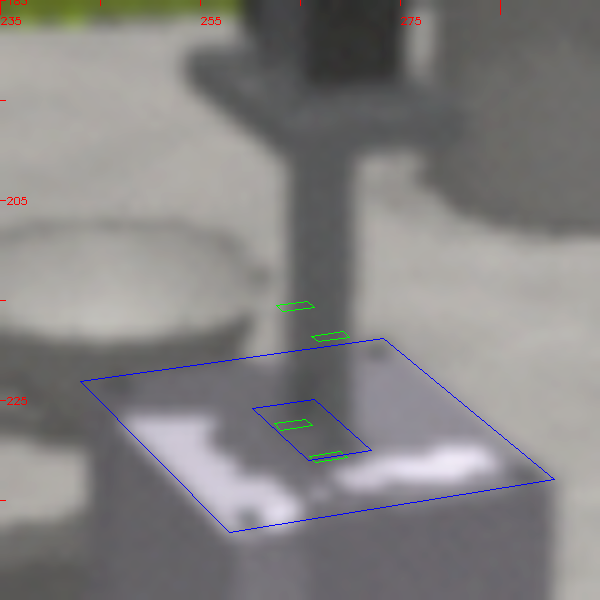

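>>> move_arm(
  deltas=[0.5,0,-0.05,0,0,0,0.5,0,0,0,0,0,0.5,0,0,0,0,0,0.5,0,0,0,0,0,0.5,0,0,0,0,0,0.5,0,0,0,0,0,0,0,0,0,0,0,0,0,0,0,0,0],
)

```text
time: 8.4
tcp_pos: [0.5231, -0.0243, 0.1375]
orientation: [-0.704, -0.066, 0.704, -0.066]
wrist_force: [1.0, -0.2, -1.5]
grip_width: 0.0287
```

```bash
python3 ck.py pics/9.png
```

```text
8.4 [ 0.5231333  -0.02428939  0.13751548] 0.028714587125967746 [ 0.98949245 -0.21342554 -1.5051416 ]
shift cm (tool now) [ 2.    0.   -0.06] (tool target) [ 2.    0.   -0.06] rotvec deg [-0.01  0.01  0.01]
```

View pics/9.png

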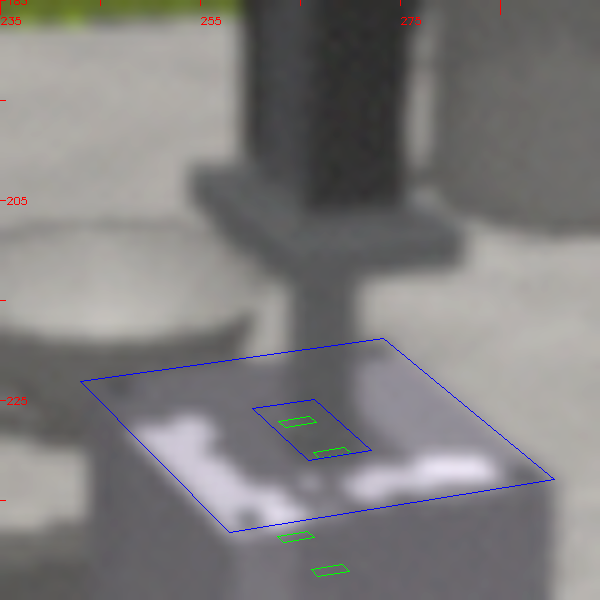

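>>> move_arm(
  deltas=[0.4,0,0,0,0,0,0.4,0,0,0,0,0,0.3,0,0,0,0,0,0.3,0,0,0,0,0,0.3,0,0,0,0,0,0.2,0,0,0,0,0,0,0,0,0,0,0,0,0,0,0,0,0],
)

```text
time: 9.25
tcp_pos: [0.5231, -0.0243, 0.1186]
orientation: [0.704, 0.066, -0.704, 0.066]
wrist_force: [-0.0, -0.7, -1.0]
grip_width: 0.0288
```

```bash
python3 ck.py pics/10.png
```

```text
9.25 [ 0.52314797 -0.02432785  0.11858529] 0.028830167094903165 [-0.00427067 -0.65737612 -0.97890732]
shift cm (tool now) [ 0.11 -0.   -0.06] (tool target) [ 0.11 -0.   -0.06] rotvec deg [-0.01 -0.    0.  ]
```

View pics/10.png

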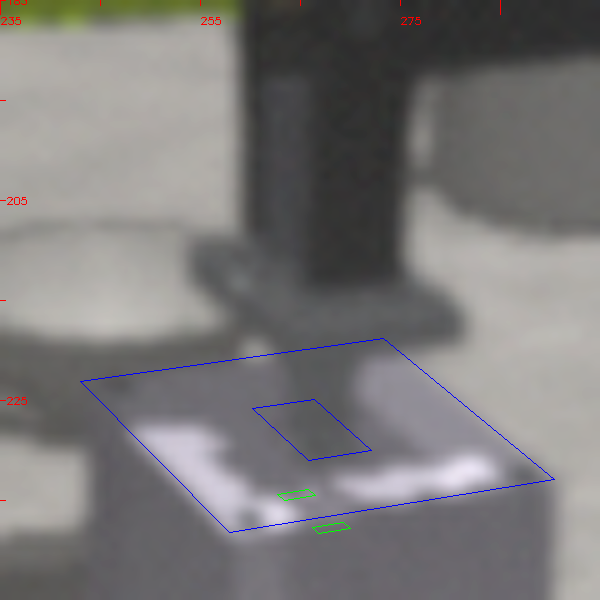

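>>> move_arm(
  deltas=[0.1,0,-0.04,0,0,0,0,0,0,0,0,0,0,0,0,0,0,0],
)

```text
time: 9.6
tcp_pos: [0.5235, -0.0242, 0.1176]
orientation: [0.704, 0.066, -0.704, 0.066]
wrist_force: [0.7, 0.4, -1.2]
grip_width: 0.029
```

>>> move_arm(
  deltas=[0,0,0,0,0,0,0,0,0,0,0,0,0,0,0,0,0,0,0,0,0,0,0,0,0,0,0,0,0,0,0,0,0,0,0,0],
  newtons=14,
)

```text
time: 10.2
tcp_pos: [0.5235, -0.0241, 0.1176]
orientation: [0.704, 0.066, -0.704, 0.066]
wrist_force: [0.2, 1.5, -0.1]
grip_width: 0.0221
```

>>> move_arm(
  deltas=[0,0,0,0,0,0,0,0,0,0,0,0,0,0,0,0,0,0,0,0,0,0,0,0,0,0,0,0,0,0],
  newtons=18,
)

```text
time: 10.7
tcp_pos: [0.5236, -0.0242, 0.1176]
orientation: [0.704, 0.066, -0.704, 0.066]
wrist_force: [0.1, 2.5, -0.1]
grip_width: 0.0213
```

>>> move_arm(
  deltas=[0,0,0,0,0,0,0,0,0,0,0,0,0,0,0,0,0,0,0,0,0,0,0,0,0,0,0,0,0,0],
  newtons=20,
)

```text
time: 11.2
tcp_pos: [0.5236, -0.0242, 0.1176]
orientation: [0.704, 0.066, -0.704, 0.066]
wrist_force: [-0.3, 2.6, 1.8]
grip_width: 0.0204
```

>>> move_arm(
  deltas=[0,0,0,0,0,0,0,0,0,0,0,0,0,0,0,0,0,0,0,0,0,0,0,0,0,0,0,0,0,0],
  newtons=22,
)

```text
time: 11.7
tcp_pos: [0.5236, -0.0243, 0.1176]
orientation: [0.704, 0.066, -0.704, 0.066]
wrist_force: [-0.4, 1.6, 2.5]
grip_width: 0.0195
```

>>> move_arm(
  deltas=[-0.1,0,0,0,0,0,-0.1,0,0,0,0,0,-0.1,0,0,0,0,0,-0.1,0,0,0,0,0],
)

```text
time: 12.1
tcp_pos: [0.523, -0.0244, 0.1211]
orientation: [-0.704, -0.066, 0.704, -0.066]
wrist_force: [0.7, 0.6, -8.1]
grip_width: 0.0198
```

>>> move_arm(
  deltas=[-0.1,0,0,0,0,0,-0.1,0,0,0,0,0,-0.1,0,0,0,0,0,-0.1,0,0,0,0,0,-0.1,0,0,0,0,0,-0.1,0,0,0,0,0],
)

```text
time: 12.7
tcp_pos: [0.5238, -0.0244, 0.1281]
orientation: [0.704, 0.066, -0.704, 0.066]
wrist_force: [0.5, 0.1, -1.5]
grip_width: 0.0198
```

>>> move_arm(
  deltas=[-0.5,0,0,0,0,0,-0.6,0,0,0,0,0,-0.8,0,0,0,0,0,-0.8,0,0,0,0,0,-0.8,0,0,0,0,0,-0.8,0,0,0,0,0,-0.8,0,0,0,0,0,-0.8,0,0,0,0,0,-0.8,0,0,0,0,0,0,0,0,0,0,0],
)

```text
time: 13.7
tcp_pos: [0.5242, -0.0242, 0.1959]
orientation: [0.705, 0.066, -0.703, 0.066]
wrist_force: [-0.1, 1.1, -1.9]
grip_width: 0.0198
```

```bash
python3 ck.py pics/11.png
```

```text
13.7 [ 0.524209   -0.0242399   0.19592847] 0.019805953071027328 [-0.06222715  1.13538766 -1.86991773]
shift cm (tool now) [ 7.84 -0.02  0.06] (tool target) [ 7.84 -0.01  0.05] rotvec deg [-0.01 -0.11 -0.03]
```

View pics/11.png

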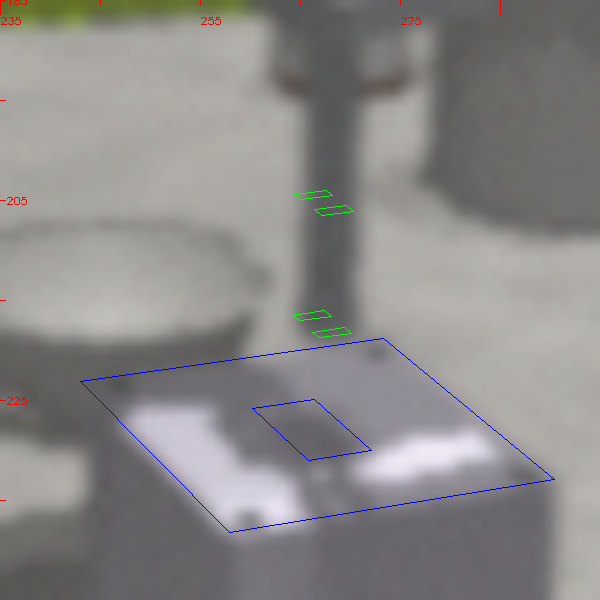

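Run:
```python
from h import *
from bench import sensors
s=sensors.observe()
plan(s,.507,.192,.20,.187)
```

```text
shift cm (tool now) [ -0.49 -21.57  -2.36] (tool target) [ -0.49 -21.57  -2.37] rotvec deg [-0.02 -0.06 -0.02]
```

>>> move_arm(
  deltas=[-0.5,-0.5,-0.05,0,0,0,0,-1.5,-0.16,0,0,0,0,-2.5,-0.28,0,0,0,0,-2.8,-0.31,0,0,0,0,-2.8,-0.31,0,0,0,0,-2.8,-0.31,0,0,0,0,-2.8,-0.31,0,0,0,0,-2.8,-0.31,0,0,0,0,-2,-0.22,0,0,0,0,-1.07,-0.1,0,0,0],
)

```text
time: 14.75
tcp_pos: [0.5054, 0.1955, 0.1995]
orientation: [-0.704, -0.068, 0.704, -0.067]
wrist_force: [-0.4, -0.0, -1.8]
grip_width: 0.0198
```

>>> move_arm(
  deltas=[0,0,0,0,0,0,0,0,0,0,0,0,0,0,0,0,0,0],
)

```text
time: 15.05
tcp_pos: [0.5069, 0.1907, 0.1995]
orientation: [-0.704, -0.065, 0.704, -0.066]
wrist_force: [0.4, -0.5, -1.2]
grip_width: 0.0198
```

Run:
```python
from h import *
from bench import sensors,eyes
s=sensors.observe();print(s["time"],s["tcp_pos"],s["grip_width"],s["wrist_force"])
plan(s,.507,.192,.102,.187)
d=eyes.snapshot("side");print(P(d,s["tcp_pos"]-[0,0,.0947]))
crop(d["image"],215,150,60,80,7,"pics/12.png")
d=eyes.snapshot("top");cv2.imwrite("pics/12t.png",d["image"])
```

```text
15.05 [0.5069312  0.19071373 0.19946269] 0.01978762583731667 [ 0.36977692 -0.46743307 -1.15481438]
shift cm (tool now) [ 9.75 -0.13 -0.03] (tool target) [ 9.75 -0.13 -0.03] rotvec deg [-0.11  0.01 -0.03]
[[244.10760089 189.39407878]]
```

View pics/12.png

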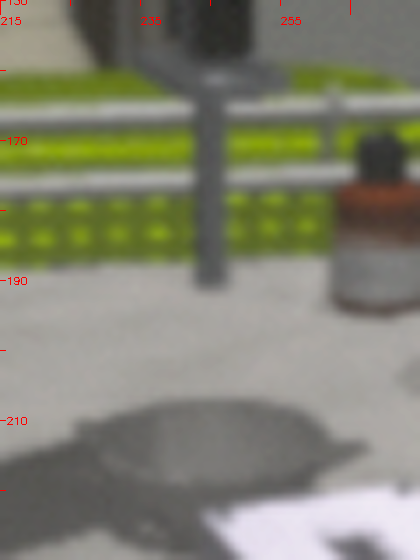

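View pics/12t.png

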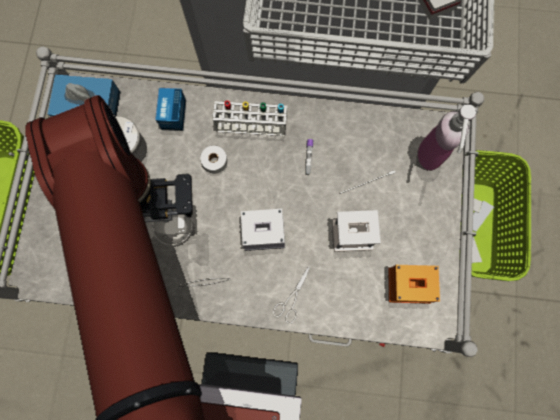

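>>> move_arm(
  deltas=[1.5,-0.1,0,0,0,0,2,0,0,0,0,0,2,0,0,0,0,0,1.5,0,0,0,0,0,1,0,0,0,0,0,0.6,0,0,0,0,0,0.4,0,0,0,0,0,0,0,0,0,0,0,0,0,0,0,0,0],
)

```text
time: 16.05
tcp_pos: [0.5068, 0.1932, 0.1101]
orientation: [0.704, 0.066, -0.704, 0.066]
wrist_force: [0.1, 0.5, -2.2]
grip_width: 0.0199
```

Run:
```python
from h import *
from bench import sensors,eyes
s=sensors.observe();print(s["time"],s["tcp_pos"],s["grip_width"],s["wrist_force"])
plan(s,.507,.192,.102,.187)
d=eyes.snapshot("side");print(P(d,s["tcp_pos"]-[0,0,.0947]))
crop(d["image"],215,180,60,60,9,"pics/13.png")
```

```text
16.05 [0.50681851 0.19321667 0.11012385] 0.01993441567154842 [ 0.07482175  0.52114719 -2.15797936]
shift cm (tool now) [0.81 0.12 0.01] (tool target) [0.81 0.12 0.  ] rotvec deg [-0.01 -0.05  0.01]
[[244.08267372 218.57058821]]
```

View pics/13.png

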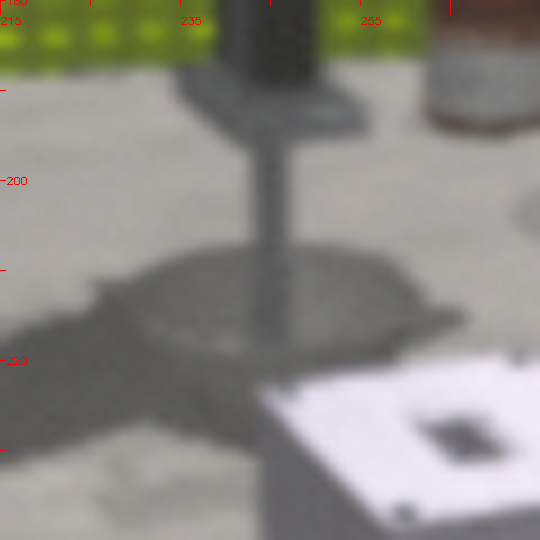

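Well centred in the bowl. Last part gently.

>>> move_arm(
  deltas=[0.2,0.08,0,0,0,0,0.2,0,0,0,0,0,0.2,0,0,0,0,0,0.1,0,0,0,0,0,0,0,0,0,0,0,0,0,0,0,0,0],
)

```text
time: 16.7
tcp_pos: [0.5066, 0.1923, 0.1026]
orientation: [-0.704, -0.066, 0.704, -0.066]
wrist_force: [-0.5, 0.4, -1.7]
grip_width: 0.0195
```

>>> move_arm(
  deltas=[0.1,0,0,0,0,0,0,0,0,0,0,0],
)

```text
time: 16.9
tcp_pos: [0.5065, 0.1922, 0.1015]
orientation: [-0.704, -0.066, 0.704, -0.066]
wrist_force: [-0.8, 0.4, -1.4]
grip_width: 0.0198
```

>>> move_arm(
  deltas=[0,0,0,0,0,0,0,0,0,0,0,0,0,0,0,0,0,0,0,0,0,0,0,0,0,0,0,0,0,0,0,0,0,0,0,0,0,0,0,0,0,0],
  newtons=9,
)

```text
time: 17.6
tcp_pos: [0.5066, 0.1923, 0.1016]
orientation: [0.704, 0.066, -0.704, 0.066]
wrist_force: [0.2, 0.3, -1.1]
grip_width: 0.029
```

>>> move_arm(
  deltas=[-0.3,0,0,0,0,0,-0.5,0,0,0,0,0,-1,0,0,0,0,0,-2,0,0,0,0,0,-2.5,0,0,0,0,0,-2.5,0,0,0,0,0,-2,0,0,0,0,0,-1.5,0,0,0,0,0,0,0,0,0,0,0],
)

```text
time: 18.5
tcp_pos: [0.5076, 0.1928, 0.2271]
orientation: [0.705, 0.066, -0.703, 0.066]
wrist_force: [0.8, -0.6, -1.4]
grip_width: 0.0288
```

Run:
```python
from h import *
from bench import sensors,eyes
s=sensors.observe();print(s["time"],s["tcp_pos"],s["grip_width"],s["wrist_force"])
plan(s,.5422,-.2432,.225,.155)
d=eyes.snapshot("side")
crop(d["image"],205,140,80,80,7,"pics/14.png")
```

```text
18.5 [0.50764038 0.19281733 0.22709632] 0.028769230920461984 [ 0.81328298 -0.61449986 -1.38144945]
shift cm (tool now) [ 0.18 43.48  4.7 ] (tool target) [ 0.21 43.61  3.32] rotvec deg [ 1.82 -0.23  0.02]
```

View pics/14.png

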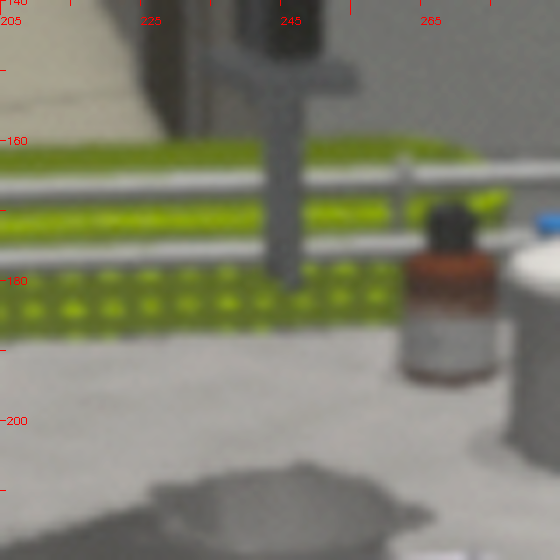

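>>> move_arm(
  deltas=[0,0.5,0.05,1.8,-0.2,0,0,2,0.15,0,0,0,0,3,0.23,0,0,0,0,3.3,0.25,0,0,0,0,3.3,0.25,0,0,0,0,3.3,0.25,0,0,0,0,3.3,0.25,0,0,0,0,3.3,0.25,0,0,0,0,3,0.23,0,0,0,0,2,0.15,0,0,0],
)

```text
time: 19.55
tcp_pos: [0.5272, -0.0808, 0.2231]
orientation: [-0.703, -0.053, 0.707, -0.054]
wrist_force: [-0.3, -0.2, -1.5]
grip_width: 0.0289
```

Run:
```python
from h import *
from bench import sensors,eyes
d=eyes.snapshot("top");crop(d["image"],130,180,90,80,7,"pics/15.png")
s=sensors.observe();print(s["time"],s["tcp_pos"],s["grip_width"],s["wrist_force"])
plan(s,.5424,-.2425,.225,.155)
```

```text
19.6 [ 0.52723123 -0.08402652  0.22293933] 0.028844177982449308 [-0.83267555 -3.17693621 -1.19311655]
shift cm (tool now) [-0.18 15.9   0.84] (tool target) [-0.21 15.89  0.95] rotvec deg [-0.4   0.37 -0.06]
```

View pics/15.png

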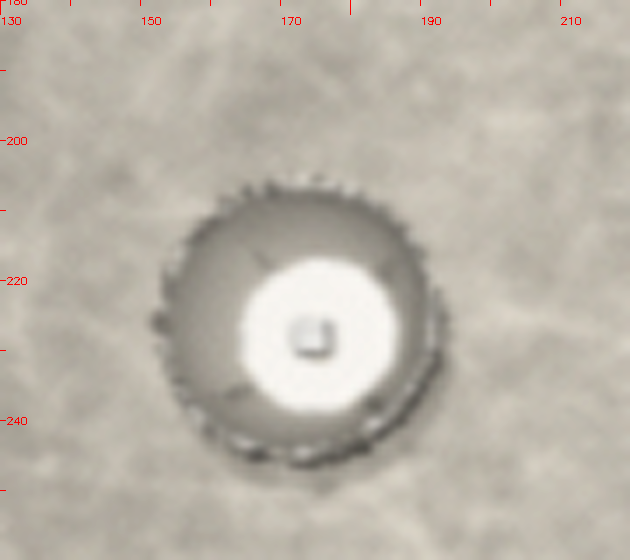

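>>> move_arm(
  deltas=[0,3,0.2,0,0,0,0,3,0.2,0,0,0,0,3,0.2,0,0,0,0,3,0.2,0,0,0,0,2,0.1,0,0,0,0,1,0.05,0,0,0,0,0,0,0,0,0,0,0,0,0,0,0,0,0,0,0,0,0,0,0,0,0,0,0],
)

```text
time: 20.6
tcp_pos: [0.5422, -0.226, 0.2248]
orientation: [-0.704, -0.055, 0.706, -0.055]
wrist_force: [-0.6, -1.2, -2.3]
grip_width: 0.0286
```

Run:
```python
from h import *
from bench import sensors,eyes
d=eyes.snapshot("side");crop(d["image"],250,150,110,120,5,"pics/16.png")
s=sensors.observe();print(s["time"],s["tcp_pos"],s["grip_width"],s["wrist_force"])
plan(s,.5424,-.2425,.125,.155)
```

```text
20.65 [ 0.54218341 -0.22631389  0.2248373 ] 0.028584371778166588 [ 0.36200286  0.1056208  -0.77283723]
shift cm (tool now) [9.98 1.6  0.2 ] (tool target) [9.98 1.6  0.23] rotvec deg [ 0.1   0.19 -0.  ]
```

View pics/16.png

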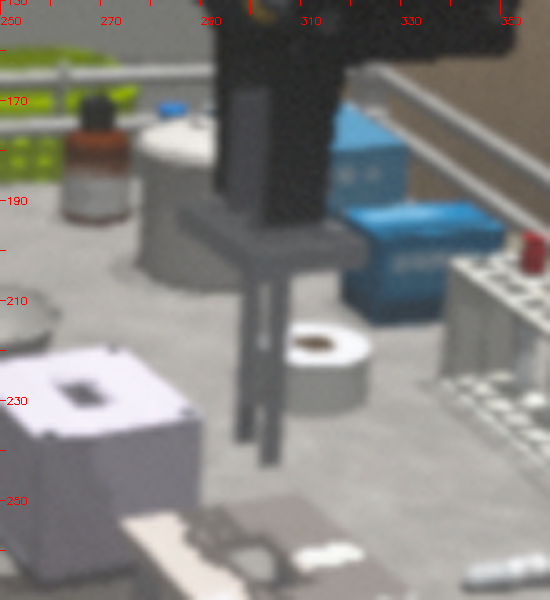

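>>> move_arm(
  deltas=[0,0.8,0.1,0.1,0.2,0,0,0.8,0.1,0,0,0,1,0,0,0,0,0,1,0,0,0,0,0,0,0,0,0,0,0,0,0,0,0,0,0,0,0,0,0,0,0],
)

```text
time: 21.35
tcp_pos: [0.5427, -0.2432, 0.2049]
orientation: [0.705, 0.054, -0.705, 0.054]
wrist_force: [0.0, 1.2, -1.0]
grip_width: 0.0289
```

Run:
```python
from h import *
from bench import sensors,eyes
s=sensors.observe();print(s["time"],s["tcp_pos"],s["grip_width"],s["wrist_force"])
d=eyes.snapshot("side");crop(d["image"],260,180,80,100,6,"pics/17.png")
plan(s,.5424,-.2425,.1115,.155)
```

```text
21.35 [ 0.54270613 -0.24324204  0.20487372] 0.028861951734789282 [ 0.02163325  1.2253109  -0.99354055]
shift cm (tool now) [ 9.34 -0.08  0.02] (tool target) [ 9.34 -0.08  0.02] rotvec deg [-0.05 -0.01 -0.01]
```

View pics/17.png

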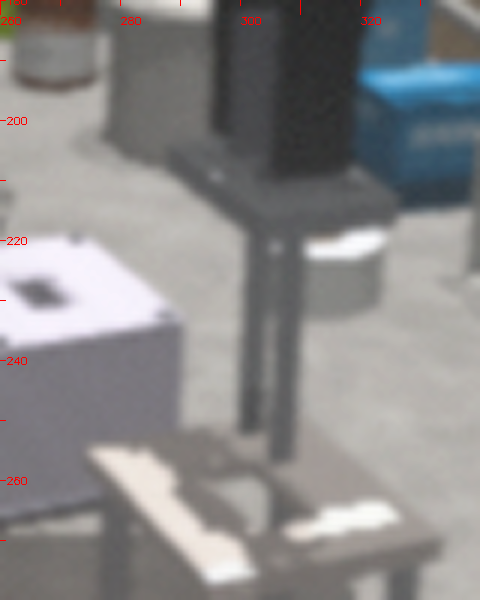

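```bash
cat > ck2.py <<'E'
from h import *
from bench import sensors,eyes
import sys
s=sensors.observe();print(s["time"],s["tcp_pos"],s["grip_width"],s["wrist_force"])
d=eyes.snapshot("side")
k=8;u0,v0=270,200
crop(d["image"],u0,v0,75,75,k,sys.argv[1]);im=cv2.imread(sys.argv[1])
t=(s["grip_width"]-.034)/-2
M=Rot.from_quat(s["orientation"]).as_matrix();ly=M[:,1];lx=M[:,2];lz=-M[:,0]
def dr(X,col):
    p=((P(d,X)-[u0,v0]+.5)*k-.5).round().astype(int);cv2.polylines(im,[p.reshape(-1,1,2)],True,col,1)
o=s["tcp_pos"]-lz*.0947
for sg in(1,-1):
    for z in(0,):
        dr(np.array([o+lx*a+sg*ly*b+lz*z for a,b in((.004,.015-t),(-.004,.015-t),(-.004,.011-t),(.004,.011-t))]),(0,255,0))
c,sn=np.cos(.155),np.sin(.155)
for hx,hy in((.038,.046),(.010,.022)):
    dr(np.c_[np.array([[hx,hy],[hx,-hy],[-hx,-hy],[-hx,hy]])@np.array([[c,sn],[-sn,c]])+[.5428,-.2415],np.full(4,.096)],(255,0,0))
cv2.imwrite(sys.argv[1],im)
E
python3 ck2.py pics/18.png
```

```text
21.4 [ 0.54274191 -0.24328172  0.20500586] 0.028653251053461365 [-0.15080087  0.48831039 -0.80999801]
```

View pics/18.png

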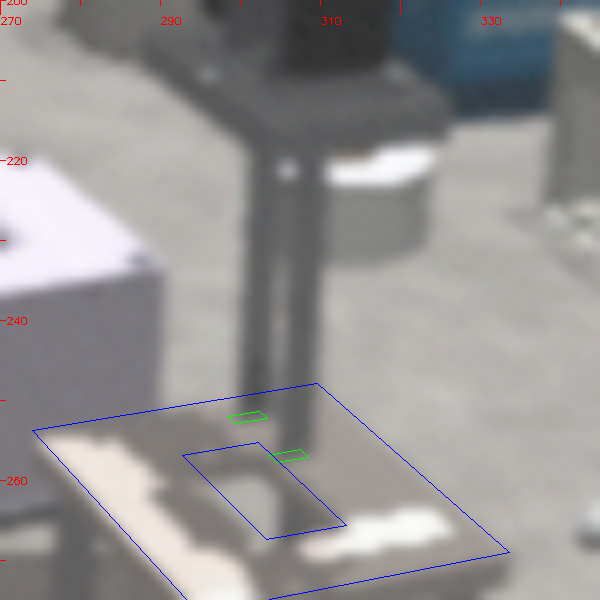

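>>> move_arm(
  deltas=[1,-0.08,0.08,0,0,0,1,0,0,0,0,0,1.2,0,0,0,0,0,1.5,0,0,0,0,0,1.5,0,0,0,0,0,1.2,0,0,0,0,0,0.8,0,0,0,0,0,0,0,0,0,0,0,0,0,0,0,0,0],
)

```text
time: 22.35
tcp_pos: [0.5418, -0.2428, 0.1229]
orientation: [0.705, 0.054, -0.705, 0.054]
wrist_force: [0.1, -0.0, -0.9]
grip_width: 0.0291
```

```bash
python3 ck2.py pics/19.png
```

```text
22.35 [ 0.54182536 -0.24282897  0.12288839] 0.029058533494006635 [ 0.10400543 -0.04597341 -0.88562634]
```

View pics/19.png

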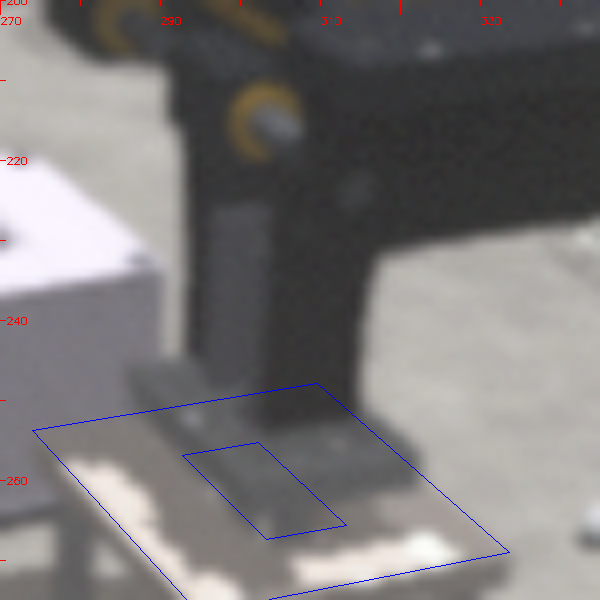

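>>> move_arm(
  deltas=[0.5,0,0,0,0,0,0.4,0,0,0,0,0,0.2,0,0,0,0,0,0,0,0,0,0,0,0,0,0,0,0,0],
)

```text
time: 22.9
tcp_pos: [0.5416, -0.2428, 0.1117]
orientation: [0.705, 0.054, -0.705, 0.054]
wrist_force: [-1.4, -0.3, -0.6]
grip_width: 0.0284
```

>>> move_arm(
  deltas=[0.1,0,0,0,0,0,0,0,0,0,0,0],
)

```text
time: 23.1
tcp_pos: [0.5418, -0.2428, 0.1111]
orientation: [0.705, 0.054, -0.705, 0.054]
wrist_force: [-1.1, -0.2, 4.4]
grip_width: 0.0288
```

>>> move_arm(
  deltas=[0,0,0,0,0,0,0,0,0,0,0,0,0,0,0,0,0,0,0,0,0,0,0,0,0,0,0,0,0,0,0,0,0,0,0,0],
  claw=70,
)

```text
time: 23.7
tcp_pos: [0.5416, -0.2428, 0.1106]
orientation: [-0.705, -0.054, 0.705, -0.054]
wrist_force: [-1.2, 0.0, -0.9]
grip_width: 0.06
```

>>> move_arm(
  deltas=[-0.5,0,0,0,0,0,-1.5,0,0,0,0,0,-2.5,0,0,0,0,0,-3,0,0,0,0,0,-4,0,0,0,0,0,-4,0,0,0,0,0,-3,0,0,0,0,0,0,0,0,0,0,0,0,0,0,0,0,0],
)

```text
time: 24.6
tcp_pos: [0.5419, -0.2428, 0.2972]
orientation: [0.706, 0.054, -0.704, 0.055]
wrist_force: [0.0, 0.4, -0.2]
grip_width: 0.061
```

>>> move_arm(
  deltas=[0,-4,0,0,0,0,0,-4,0,0,0,0,0,-4,0,0,0,0,0,-4,0,0,0,0,0,-4,0,0,0,0,0,0,0,0,0,0],
)

```text
time: 25.2
tcp_pos: [0.5099, -0.0388, 0.2953]
orientation: [-0.705, -0.058, 0.705, -0.057]
wrist_force: [0.1, -1.2, 0.6]
grip_width: 0.0612
```

Run:
```python
from h import *
from bench import sensors,eyes
s=sensors.observe();print(s["time"],s["tcp_pos"],s["grip_width"],s["wrist_force"])
d=eyes.snapshot("side");crop(d["image"],220,200,125,120,5,"pics/20.png")
d=eyes.snapshot("top");cv2.imwrite("pics/20t.png",d["image"])
```

```text
25.2 [ 0.50985356 -0.03876908  0.29533703] 0.061185136154286605 [ 0.13893762 -1.19611049  0.58978828]
```

View pics/20.png

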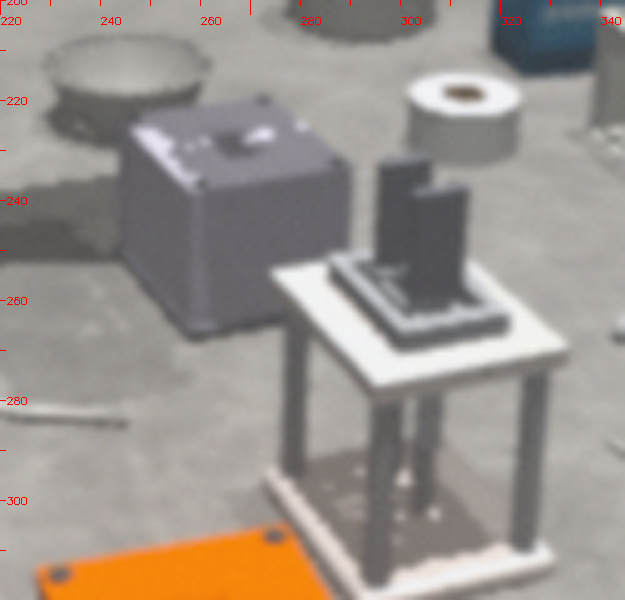

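View pics/20t.png

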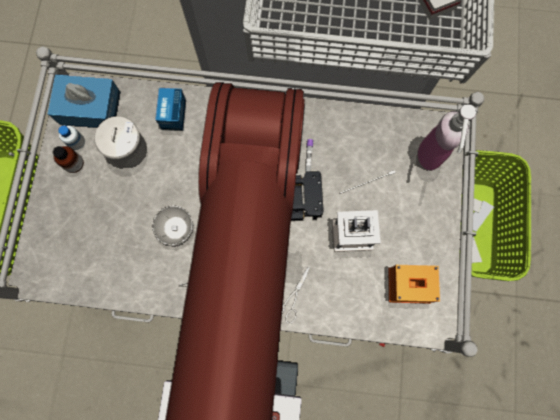

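```bash
python3 -c "
from bench import r
print(r.hand_in())"
```

```text
the job is handed in; nothing more can be done
None
```

The job is handed in at about 25 s of the 69 s allowed. The spacer is in the bowl, the tongs are back in their stand, and the hand-in gave no verdict.

- **How it went:** I held the tongs at 9 N and lowered them into the well without contact. I squeezed in steps up to 22 N (about 8.3 N a side) and drew the spacer out. The wrist force peaked near 8 N on the draw and then fell as the clip let go. I lowered the spacer to about 2 mm above the bowl floor and released it. The tongs went back down until the wrist felt the stand.
- **Last checks:** The top picture shows the spacer in the middle of the bowl floor. The side picture shows the tongs upright, frame down on the stand, where they were at the start. The gripper is clear of everything. The other things look undisturbed; the arm hid part of the forceps and scissors in the last top view.
- **What disagreed:**
  - The finger opening read about 1 mm less under squeeze than the spring figures predict. I used 22 N, which stayed below the 12 N crushing limit by either estimate.
  - The stand's top looked about 5% smaller in the pictures than the size given, but its centre agreed in both views.

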